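Clamp the injection needle in its holder and present it at the working slant

TASK

Turn the knurled sleeve of the needle holder clockwise (seen from above) until its three jaws are tight on the needle, while the holder still stands in its blue stand. Then draw the holder with the needle straight up out of the stand, tip it to a slant of about 45 degrees with the needle point downward, and finish while holding it there in the gripper, still and well clear above the stand. The needle must stay clamped and seated in the holder, and the bottles and the small case beside the stand are to be left alone.

Things in the scene. Friction and masses are not known exactly. Their poses are not given: they have to be found in the camera images.
- stand: fixed stand: foot plate 90x90x8 mm, blue socket block 70x70 mm with its top 90 mm above the table; origin under the centre of the foot, z up. A vertical square hole 28 mm wide, 40 mm deep, open below, takes the holder's square foot, so the holder cannot turn but can be drawn straight up. The needle point hangs free below the block
- holder: loose needle holder (chuck), about 0.2 kg in all; origin centred under its foot (50 mm above the table in the stand), z along its axis to the sleeve. In mm above the origin: square foot 26x26 to 40, flange 36 diameter to 46 (rests on the stand's top), neck 22 diameter to 60, dark knurled sleeve to 86, brass jaw tips to 91
- sleeve_grip (a point): on the axis of the knurled sleeve at the height to grip, 12 mm above the sleeve's lower edge, 122 mm above the table in the stand. The sleeve is round, 34 mm in diameter, 26 mm tall; grip it from above in any direction; the whole holder can be lifted and tilted by it
- sleeve (a joint): turn of the sleeve on the holder, rad: 0 open, grows as it turns clockwise seen from above; the three jaws close with it, touch the needle at about 1.0, are tight from about 1.15; hard stop at 1.35. Starts between 0 and 0.2; stays where it is left (friction about 0.12 N m)
- needle: loose steel needle in the holder: shank 8 mm diameter, 94 mm long, orange hub 11 mm diameter, 10 mm tall on top (top 158 mm above the table at the start, 36 mm above sleeve_grip), point 3 mm thick, 36 mm long below; origin at the shank's lower end, on a ledge 4 mm above the holder's underside; z along the shank to the hub
- needle_tip (a point): the point of the needle, 36 mm below the needle's origin and 32 mm below the holder's underside; about 18 mm above the table at the start
- dropper_bottle: small amber dropper bottle, 28 mm diameter, 70 mm tall, origin under its centre; bystander
- white_cap_bottle: pink bottle with a white cap, 46 mm diameter, 98 mm tall, origin under its centre; bystander
- pipette_case: small grey and white case 44x60x30 mm, origin under its centre; bystander
Things that resemble listed ones, but are neither listed nor needed, are in the scene too. Of the things that look like the stand, the larger one is meant.

How it is judged:
By the outcome, as a careful person would: the job done as asked, in the order asked, and still so for the second after the job is handed in, while the arm keeps its last pose, push and grip.
It also fails if it takes over 38 s, if anything falls off the work surface, if the arm or the gripper's body presses on something with over 40 N, if the wrist force passes 120 N, or if a joint passes its speed limit or range.

ROBOT

A 6-joint arm with a two-finger parallel gripper is mounted at the origin on the work surface; the furniture and walls round the work are solid. World frame = base frame: x ahead of the robot, y to its left, z up, the work surface at z = 0. Lengths are in m, angles in rad, forces in N, time in s.
With the tool pointing down it reaches from about 0.3 to 0.875 m from the base axis. Payload 6.4 kg.
Tool frame: the origin (TCP) lies midway between the tips of the shut fingers; the grasp point (between the pads) lies 19 mm behind it; z points along the fingers, y is the line along which they close (so a half turn about z gives the same grasp; the last joint's range is limited). The gripper opens to 85 mm and grips with 20 to 120 N. Pads are 22 mm wide; open, the fingers measure 114 mm over their backs; the gripper's body (76 mm by 85 mm) begins 54 mm behind the grasp point. The pads swing forward as they close: fully open they stand 13 mm farther back than shut.
Start: joints at [-1.412, 0.181, 1.607, -0, 1.354, -0.206], TCP at [0.205, -0.537, 0.231] pointing down, gripper open.
Joint ranges: [-2.99, 2.99], [-0.89, 2.07], [0.3, 2.58], [-1.14, 4.28], [0, 2.63], [-3.12, 3.12]. Speed limits (rad/s): [2.57, 2.57, 3.01, 3.14, 3.14, 3.14].

INTERFACE

Orientations are given as a unit quaternion [w, x, y, z].
In Python, from bench import ctrl gives the robot as it stands. The module is installed in compiled form; this text tells all that it offers.
- The arm moves only by the tool move_arm, never from a script. Its argument "plan" is one flat list of numbers, 6 for each row, row after row: the shift along the world's x, y, z in units of 50 mm (1.0 is 50 mm), then the turn, a rotation vector about the world's x, y, z in rad. A call has 1 to 10 rows; each row is the pose to reach, as a shift and turn from the pose commanded when the call began; what a row does not reach only later rows make up. A row lasts 1/8 s, in which the tool goes at most 62.5 mm and 10.7 degrees, less where a joint would pass 70% of its speed; a pose out of reach is approached as far as the arm can. A call with a gripper value outside its range is refused whole. "grip" is the finger opening in mm, from 0 to 85.4, set as the call begins (left out, the last holds). The fingers move at their own pace and stop on an object; the grip force is fixed at half the most. Time passes only in rows, so rows that repeat a pose let the fingers close. It gives the time, the measured TCP pose, the force, the opening and the grip force at its end, in the units of the state.
- ctrl.get_obs(): the state, without advancing time (a new reading comes with each control period).
- ctrl.camera(name): name is "scene" or "top" or "wrist"; returns a dict with "pixels" (384x512x3 uint8, red, green, blue), "fx", "fy", "cx", "cy" (pixels), "origin" and "attitude" of the camera in the world. Camera axes: x right, y down, z forward; pixel columns grow to the right and rows downward; lengths in m; the calibration is good to about 2 mm. A picture is of the moment at which its call begins. There is no depth.
- ctrl.hand_in(): hands the job in; it is judged then, once.
The state is a dict: "time_s": time; "q": joint angles; "dq": joint speeds; "joint_efforts": joint torques, N m; "eef_pos": TCP position; "eef_rot": TCP orientation; "wrist_force": force on the tool from outside, world axes, zero at the start; "torque": the same for the moment, N m; "opening": opening from 0.0 (shut) to 1.0 (fully open); "grasp_force": force on a finger pad.
Only numpy, scipy, OpenCV 4.12 (cv2) and the standard library are available. Lean on these libraries where they do the work, as an engineer would, in place of code of your own. Each camera call takes 0.05 s, during which the arm holds its last target. There are 200 camera calls.

## Working session

There is one attempt and no reset: what is moved stays moved. The work goes in short steps, Python scripts to look and compute and a tool call to move; the robot and the scene stay as the last step left them, time stands still between calls to the robot, and variables do not carry over. Pictures are saved under pics/ and viewed, at most 10 in all, crops included, and the job is handed in when it is done.

Besides the shell and the picture viewer there is one more tool, called after ">>>" as name(argument=value, ...) on one line, values as JSON. move_arm: Moves the arm, as the interface text tells. Its arguments: {"type":"object","properties":{"plan":{"type":"array"},"grip":{"type":"number"}},"required":["plan"]}

```bash
mkdir -p pics
cat > h.py <<'E'
import numpy as np, cv2
from bench import ctrl
from scipy.spatial.transform import Rotation as R
def att(c):
    a=np.array(c["attitude"],float)
    return a if a.shape==(3,3) else R.from_quat(a,scalar_first=True).as_matrix()
def ray(c,u,v):
    d=att(c)@np.array([(u-c["cx"])/c["fx"],(v-c["cy"])/c["fy"],1]); return np.array(c["origin"]),d/np.linalg.norm(d)
def atz(c,u,v,z):
    o,d=ray(c,u,v); return o+d*(z-o[2])/d[2]
def proj(c,p):
    q=att(c).T@(np.array(p)-np.array(c["origin"])); return c["fx"]*q[0]/q[2]+c["cx"],c["fy"]*q[1]/q[2]+c["cy"]
def shot(n,f,crop=None,k=1):
    c=ctrl.camera(n); im=c["pixels"][:,:,::-1]
    if crop: x0,y0,x1,y1=crop; im=im[y0:y1,x0:x1]
    cv2.imwrite("pics/"+f,cv2.resize(im,None,fx=k,fy=k,interpolation=cv2.INTER_CUBIC)); return c
E
python3 - <<'E'
from h import *
a=ctrl.camera("scene");b=ctrl.camera("top")
for n,c in(("s",a),("t",b)): print({k:v for k,v in c.items() if k!="pixels"}); cv2.imwrite(f"pics/{n}0.png",c["pixels"][:,:,::-1])
print(ctrl.get_obs())
E
```

```text
{'fx': 389.4445303122342, 'fy': 389.4445303122342, 'cx': 257.718449538402, 'cy': 190.91957669122147, 'origin': array([ 0.03803021, -0.89397911,  0.42106774]), 'attitude': array([-0.53894336,  0.79280953, -0.23254516,  0.16406052])}
{'fx': 448.9603420309989, 'fy': 448.9603420309989, 'cx': 253.00145377046303, 'cy': 184.07631929476602, 'origin': array([ 0.2975358 , -0.22923073,  0.99560268]), 'attitude': array([-0.06955527,  0.7136989 , -0.69363561,  0.06830507])}
{'time_s': 0.1, 'q': array([-1.41231558e+00,  1.81508188e-01,  1.60792893e+00,  1.55728749e-05,
        1.35380169e+00, -2.06272379e-01]), 'dq': array([-0.00113516, -0.00262745, -0.00134817,  0.00165747,  0.00130378,
       -0.00119416]), 'joint_efforts': array([ 1.47693554e-03, -4.45875371e+01, -3.52238560e+01, -1.88990443e-04,
        4.04079328e-03,  7.94169466e-06]), 'eef_pos': array([ 0.20506688, -0.53664394,  0.23044083]), 'eef_rot': array([-8.22659082e-04,  9.83415412e-01,  1.81365516e-01,  2.72664786e-05]), 'wrist_force': array([0.74631375, 0.84933366, 0.49206043]), 'torque': array([ 0.0043931 ,  0.07392295, -0.02515635]), 'grasp_force': 0.0, 'opening': 0.9987975951828655}
```

View pics/s0.png

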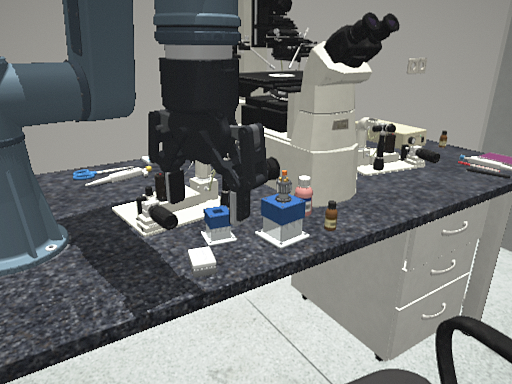

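View pics/t0.png

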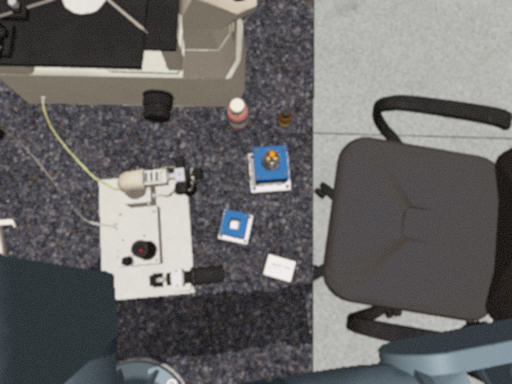

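The scene picture shows two blue stands: the larger at scene (284,215) / top (270,168), which carries the holder with its orange hub, and a smaller empty one at scene (217,222) / top (236,226). The larger fits the description. The dropper bottle is at top (285,118), the pink bottle at (237,110) and the case at (280,267). I'll confirm with an enlarged crop.

Run:
```python
from h import *
a=cv2.imread("pics/s0.png")[160:260,190:350]; b=cv2.imread("pics/t0.png")[90:210,210:310]
a=cv2.resize(a,(480,300),interpolation=cv2.INTER_CUBIC); b=cv2.resize(b,(300,360),interpolation=cv2.INTER_CUBIC)
o=np.zeros((360,790,3),np.uint8);o[:300,:480]=a;o[:,490:]=b;cv2.imwrite("pics/c1.png",o)
c=ctrl.camera("top")
for n,u,v,z in(("hub",271,157,.158),("small",236,226,.06),("drop",285,118,.07),("pink",237,107,.098),("case",280,267,.03),("blockc",270.5,163.5,.09)): print(n,atz(c,u,v,z).round(3))
```

```text
hub [ 0.517 -0.258  0.158]
small [ 0.392 -0.192  0.06 ]
drop [ 0.628 -0.29   0.07 ]
pink [ 0.64  -0.187  0.098]
case [ 0.311 -0.287  0.03 ]
blockc [ 0.521 -0.26   0.09 ]
```

View pics/c1.png

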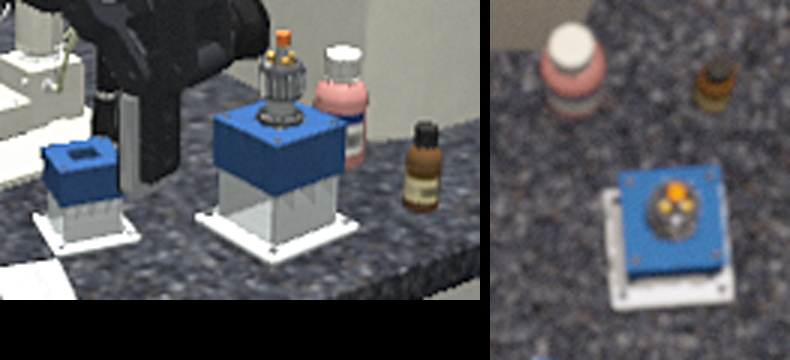

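The crop confirms it: the larger stand holds the chuck, with the orange hub at top (272,153) and the brass jaws. I'll go above it, pre-turned so that the fingers finish in line with the radial tilt plane.

>>> move_arm(plan=[0.4, 0.4, 0.3, 0, 0, 0.18, 1.1, 1.0, 0.6, 0, 0, 0.36, 1.8, 1.6, 0.6, 0, 0, 0.54, 2.5, 2.2, 0.6, 0, 0, 0.72, 3.2, 2.8, 0.6, 0, 0, 0.9, 3.9, 3.4, 0.6, 0, 0, 1.08, 4.6, 4.0, 0.6, 0, 0, 1.26, 5.2, 4.6, 0.6, 0, 0, 1.44, 5.8, 5.1, 0.6, 0, 0, 1.62, 6.2, 5.5, 0.6, 0, 0, 1.8])

```text
time_s: 1.4
eef_pos: [0.5161, -0.2607, 0.2609]
eef_rot: [-0.0, 0.466, 0.885, 0.0]
wrist_force: [0.4, -0.3, -0.6]
opening: 1.0
grasp_force: 0.0
```

>>> move_arm(plan=[0, 0, 0, 0, 0, 0.18, 0, 0, 0, 0, 0, 0.19, 0, 0, 0, 0, 0, 0.19])

```text
time_s: 1.78
eef_pos: [0.5149, -0.2623, 0.2611]
eef_rot: [-0.0, 0.385, 0.923, 0.0]
wrist_force: [0.0, -0.4, 0.1]
opening: 1.002
grasp_force: 0.0
```

Run:
```python
from h import *
w=shot("wrist","w1.png"); t=ctrl.camera("top"); s=ctrl.camera("scene")
o=ctrl.get_obs(); print(o["time_s"],o["eef_pos"],o["eef_rot"],o["q"],o["wrist_force"],o["torque"],o["opening"])
print(w["origin"],w["attitude"],w["fx"],w["cx"],w["cy"])
S=cv2.resize(s["pixels"][150:250,240:340,::-1],(500,500),interpolation=cv2.INTER_CUBIC);cv2.imwrite("pics/s1.png",S)
```

```text
1.925 [ 0.51488687 -0.262514    0.26127693] [-2.46777168e-05  3.84474499e-01  9.23135612e-01  1.46285357e-05] [-6.76766439e-01  1.63344379e-01  1.56586028e+00  1.45417830e-05
  1.41244354e+00 -1.45828806e+00] [ 0.26994943 -0.01829484  0.65679602] [-0.00589761  0.00811299 -0.04351472] 1.0039842005571167
[ 0.46684562 -0.21490782  0.40394623] [0.12438869 0.91640823 0.37710501 0.05015198] 276.4946753121435 257.92098625216164 193.6945053042475
```

View pics/w1.png

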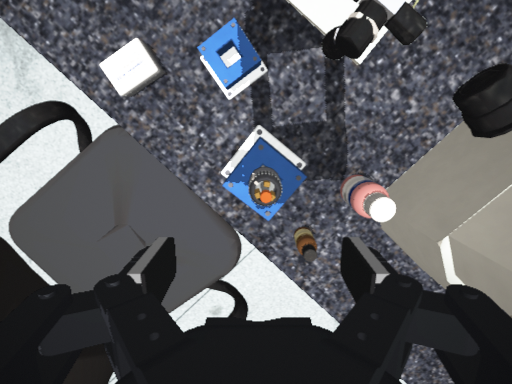

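View pics/s1.png

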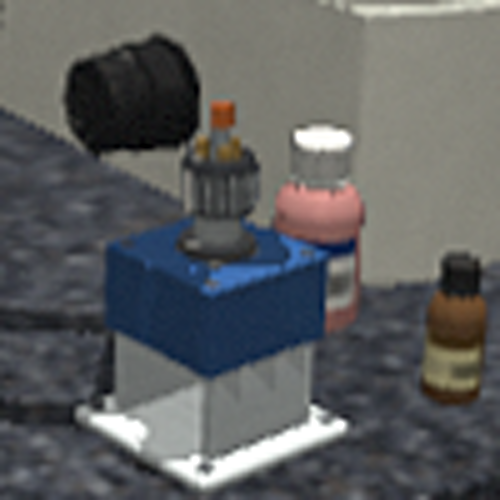

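Wrist view: holder sleeve at (265,188), orange hub at (266,197), bottles at (378,205) and (306,245). The scene crop shows the hub at scene (284.4,172.5) and the sleeve centre at (284,187). Next I'll triangulate.

Run:
```python
from h import *
from scipy.optimize import least_squares
C={n:ctrl.camera(n) for n in("wrist","scene","top")}
M={"hub z.153":[("wrist",266,197),("scene",284.4,172.6),("top",272.3,153.3)]}
for k,m in M.items():
    f=lambda p:np.concatenate([np.array(proj(C[n],p))-(u,v) for n,u,v in m])
    r=least_squares(f,[.52,-.26,.15]); print(k,r.x.round(4),r.fun.round(1))
for n,u,v in M["hub z.153"]: print(n,atz(C[n],u,v,.155).round(4))
p=r.x
for z in(.096,.11,.136): print(z,[np.round(proj(C[n],[p[0],p[1],z]),1) for n in C])
print(atz(C["wrist"],265,187,.13),atz(C["wrist"],267.5,180,.09))
```

```text
hub z.153 [ 0.5234 -0.2614  0.1528] [ 0.4  0.1  0.8 -0.3  0.1  1.4]
wrist [ 0.5225 -0.2612  0.155 ]
scene [ 0.5168 -0.2674  0.155 ]
top [ 0.5255 -0.261   0.155 ]
0.096 [array([265.1, 183.3]), array([284.2, 196.7]), array([271.2, 161.8])]
0.11 [array([265.3, 186.2]), array([284.5, 190.8]), array([271.5, 160.1])]
0.136 [array([266. , 192.4]), array([284.9, 179.6]), array([272.1, 156.9])]
[ 0.5198397  -0.25905143  0.13      ] [ 0.52370053 -0.25750147  0.09      ]
```

Hub at (0.523, -0.261, 0.153), which matches the expected height. I'll descend around the sleeve and then close.

>>> move_arm(plan=[0.16, 0.03, -0.3, 0, 0, 0, 0.16, 0.03, -0.9, 0, 0, 0, 0.16, 0.03, -1.5, 0, 0, 0, 0.16, 0.03, -2.1, 0, 0, 0, 0.16, 0.03, -2.6, 0, 0, 0, 0.16, 0.03, -3.0, 0, 0, 0, 0.16, 0.03, -3.2, 0, 0, 0, 0.16, 0.03, -3.2, 0, 0, 0])

```text
time_s: 3.08
eef_pos: [0.5228, -0.2602, 0.1002]
eef_rot: [-0.001, 0.383, 0.924, 0.0]
wrist_force: [-0.1, 0.3, 0.2]
opening: 0.999
grasp_force: 0.0
```

Run:
```python
from h import *
s=shot("scene","s2.png",(220,120,350,220),5)
print(ctrl.get_obs()["eef_pos"])
```

```text
[ 0.52328806 -0.26062013  0.10117794]
```

View pics/s2.png

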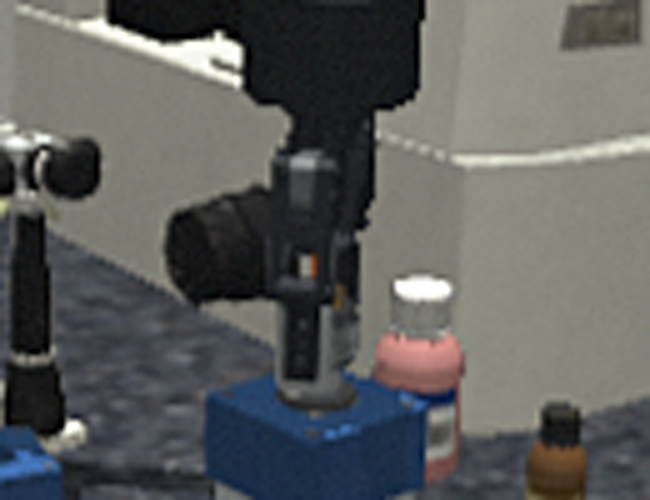

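The fingers straddle the sleeve, the near finger at crop (315,340), with no contact. Closing now.

>>> move_arm(plan=[0, 0, 0, 0, 0, 0, 0, 0, 0, 0, 0, 0, 0, 0, 0, 0, 0, 0, 0, 0, 0, 0, 0, 0, 0, 0, 0, 0, 0, 0, 0, 0, 0, 0, 0, 0, 0, 0, 0, 0, 0, 0, 0, 0, 0, 0, 0, 0], grip=20)

```text
time_s: 4.12
eef_pos: [0.5235, -0.2609, 0.1021]
eef_rot: [0.001, 0.383, 0.924, -0.0]
wrist_force: [-0.6, 0.1, 5.0]
opening: 0.363
grasp_force: 59.5
```

```bash
python3 -c "
from h import *
o=ctrl.get_obs(); print(o)"
```

```text
{'time_s': 4.125, 'q': array([-6.65142468e-01,  3.47271880e-01,  1.68219015e+00, -3.12002299e-06,
        1.11107330e+00, -1.44919480e+00]), 'dq': array([-5.78052528e-04, -7.49768666e-05, -9.11751055e-04, -7.22280622e-05,
        9.98526385e-05, -9.77678794e-04]), 'joint_efforts': array([-2.24337685e-01, -4.53918707e+01, -2.92759949e+01, -7.59172719e-03,
       -4.83445823e-01,  1.54817646e-02]), 'eef_pos': array([ 0.52350757, -0.26091405,  0.10208266]), 'eef_rot': array([ 5.08882027e-04,  3.83304344e-01,  9.23621946e-01, -1.43259379e-04]), 'wrist_force': array([-0.56276914,  0.14081785,  4.98857129]), 'torque': array([ 0.14062487,  0.12395456, -0.00223806]), 'grasp_force': 59.45882025640458, 'opening': 0.3626283285514485}
```

Gripped (31 mm, 59 N) with low side force. Now turning clockwise.

>>> move_arm(plan=[0, 0, 0, 0, 0, -0.1, 0, 0, 0, 0, 0, -0.22, 0, 0, 0, 0, 0, -0.34, 0, 0, 0, 0, 0, -0.46, 0, 0, 0, 0, 0, -0.58, 0, 0, 0, 0, 0, -0.7, 0, 0, 0, 0, 0, -0.8, 0, 0, 0, 0, 0, -0.8])

```text
time_s: 5.12
eef_pos: [0.5229, -0.2612, 0.102]
eef_rot: [0.0, 0.713, 0.701, -0.0]
wrist_force: [-4.0, 0.8, 6.8]
opening: 0.367
grasp_force: 59.6
```

```bash
cat > st.py <<'E'
from h import *
o=ctrl.get_obs(); m=R.from_quat(o["eef_rot"],scalar_first=True).as_matrix()
print(o["time_s"],"yaw",np.arctan2(m[1,1],m[0,1]).round(3),"F",o["wrist_force"].round(2),"T",o["torque"].round(3),"q",o["q"].round(2),o["opening"],o["grasp_force"],"pos",o["eef_pos"].round(4),"z",m[:,2].round(3))
E
python3 st.py
```

```text
5.125 yaw -0.017 F [-3.95  0.8   6.8 ] T [-0.044  0.552 -0.036] q [-0.67  0.35  1.68 -0.    1.11 -0.65] 0.3671838236301209 59.62614337113337 pos [ 0.5229 -0.2612  0.102 ] z [-0.    -0.001 -1.   ]
```

>>> move_arm(plan=[0, 0, 0, 0, 0, -0.06, 0, 0, 0, 0, 0, -0.12, 0, 0, 0, 0, 0, -0.18])

```text
time_s: 5.5
eef_pos: [0.5228, -0.2611, 0.1021]
eef_rot: [0.0, 0.773, 0.634, -0.001]
wrist_force: [-4.8, 0.1, 8.6]
opening: 0.365
grasp_force: 59.8
```

```bash
python3 st.py
```

```text
5.5 yaw -0.198 F [-4.85  0.09  8.57] T [0.043 0.751 0.117] q [-0.67  0.35  1.68 -0.    1.11 -0.47] 0.36516937852633247 59.78985898764222 pos [ 0.5228 -0.2611  0.1021] z [-0.001 -0.001 -1.   ]
```

>>> move_arm(plan=[0, 0, 0, 0, 0, -0.05, 0, 0, 0, 0, 0, -0.1])

```text
time_s: 5.75
eef_pos: [0.5227, -0.2611, 0.102]
eef_rot: [-0.0, 0.804, 0.595, -0.001]
wrist_force: [-4.9, 0.7, 8.5]
opening: 0.367
grasp_force: 59.8
```

```bash
python3 st.py
```

```text
5.75 yaw -0.297 F [-4.89  0.74  8.48] T [0.093 0.817 0.152] q [-0.67  0.35  1.68 -0.    1.11 -0.37] 0.3665053133577834 59.83005293550377 pos [ 0.5227 -0.2611  0.102 ] z [-0.001 -0.001 -1.   ]
```

>>> move_arm(plan=[0, 0, 0, 0, 0, -0.05, 0, 0, 0, 0, 0, -0.1])

```text
time_s: 6.0
eef_pos: [0.5226, -0.2611, 0.102]
eef_rot: [-0.0, 0.833, 0.554, -0.001]
wrist_force: [-4.7, 0.2, 8.6]
opening: 0.364
grasp_force: 59.9
```

```bash
python3 st.py
```

```text
6.0 yaw -0.397 F [-4.67  0.21  8.6 ] T [0.113 0.911 0.15 ] q [-0.67  0.35  1.68 -0.    1.11 -0.27] 0.36429487795382043 59.87545747721015 pos [ 0.5226 -0.2611  0.102 ] z [-0.001 -0.001 -1.   ]
```

>>> move_arm(plan=[0, 0, 0, 0, 0, -0.03, 0, 0, 0, 0, 0, -0.06])

```text
time_s: 6.25
eef_pos: [0.5226, -0.261, 0.1021]
eef_rot: [-0.0, 0.849, 0.529, -0.001]
wrist_force: [-4.8, 0.4, 9.7]
opening: 0.36
grasp_force: 59.9
```

```bash
python3 st.py
```

```text
6.25 yaw -0.457 F [-4.79  0.44  9.66] T [0.132 0.912 0.115] q [-0.67  0.35  1.68 -0.    1.11 -0.21] 0.3602780988478885 59.89748016119847 pos [ 0.5226 -0.261   0.1021] z [-0.001 -0.001 -1.   ]
```

>>> move_arm(plan=[0, 0, 0, 0, 0, -0.03, 0, 0, 0, 0, 0, -0.05])

```text
time_s: 6.5
eef_pos: [0.5225, -0.261, 0.102]
eef_rot: [-0.0, 0.862, 0.507, -0.001]
wrist_force: [-4.7, 0.6, 7.9]
opening: 0.365
grasp_force: 59.9
```

```bash
python3 st.py
```

```text
6.5 yaw -0.506 F [-4.69  0.65  7.88] T [0.117 0.863 0.225] q [-0.67  0.35  1.68 -0.    1.11 -0.16] 0.3648561884267826 59.917285907758924 pos [ 0.5225 -0.261   0.102 ] z [-0.001 -0.001 -1.   ]
```

>>> move_arm(plan=[0, 0, 0, 0, 0, -0.03, 0, 0, 0, 0, 0, -0.05])

```text
time_s: 6.75
eef_pos: [0.5225, -0.261, 0.102]
eef_rot: [-0.0, 0.874, 0.486, -0.001]
wrist_force: [-5.7, 0.2, 8.3]
opening: 0.366
grasp_force: 59.9
```

```bash
python3 st.py
python3 - <<'E'
from h import *
s=shot("scene","s3.png",(240,130,330,200),7)
E
```

```text
6.75 yaw -0.556 F [-5.74  0.16  8.33] T [0.15  0.918 0.226] q [-0.67  0.35  1.68 -0.    1.11 -0.11] 0.3660384573620118 59.93912151454424 pos [ 0.5225 -0.261   0.102 ] z [-0.002 -0.    -1.   ]
```

View pics/s3.png

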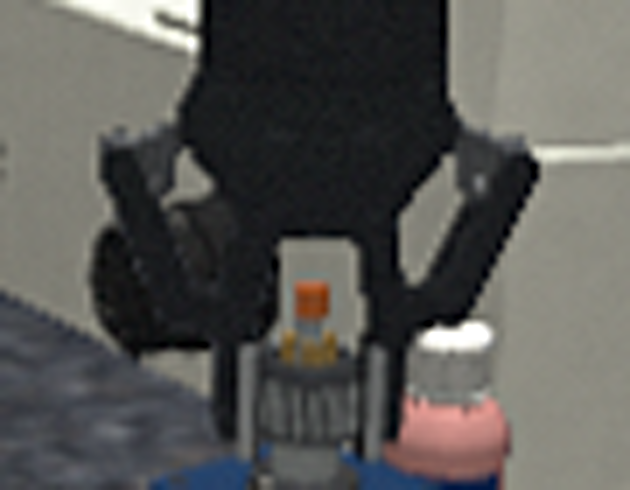

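>>> move_arm(plan=[0, 0, 0, 0, 0, -0.03, 0, 0, 0, 0, 0, -0.05])

```text
time_s: 7.05
eef_pos: [0.5224, -0.2609, 0.102]
eef_rot: [-0.0, 0.886, 0.464, -0.001]
wrist_force: [-5.8, 1.2, 9.0]
opening: 0.368
grasp_force: 60.6
```

```bash
python3 st.py
```

```text
7.05 yaw -0.605 F [-5.78  1.2   9.04] T [0.136 0.96  0.839] q [-0.67  0.35  1.68 -0.    1.11 -0.06] 0.3684061762376446 60.60765130867367 pos [ 0.5224 -0.2609  0.102 ] z [-0.002 -0.001 -1.   ]
```

>>> move_arm(plan=[0, 0, 0, 0, 0, -0.03, 0, 0, 0, 0, 0, -0.05])

```text
time_s: 7.3
eef_pos: [0.5224, -0.2609, 0.102]
eef_rot: [-0.0, 0.897, 0.443, -0.001]
wrist_force: [-5.0, 0.6, 7.0]
opening: 0.363
grasp_force: 66.4
```

```bash
python3 st.py
```

```text
7.3 yaw -0.653 F [-4.98  0.65  6.97] T [0.071 0.78  0.592] q [-0.67  0.35  1.68 -0.    1.11 -0.01] 0.36326556223850526 66.38647097591387 pos [ 0.5224 -0.2609  0.102 ] z [-0.002 -0.001 -1.   ]
```

The hard stop was reached (0.84 N m, then slight slip), so the jaws are tight. I'll unwind the twist a little and lift straight up.

>>> move_arm(plan=[0, 0, 0, 0, 0, 0.03, 0, 0, 0, 0, 0, 0.05, 0, 0, 0.06, 0, 0, 0.05, 0, 0, 0.16, 0, 0, 0.05, 0, 0, 0.3, 0, 0, 0.05, 0, 0, 0.5, 0, 0, 0.05])

```text
time_s: 8.05
eef_pos: [0.5229, -0.2605, 0.1265]
eef_rot: [-0.0, 0.886, 0.464, -0.0]
wrist_force: [-0.8, -0.9, -3.1]
opening: 0.365
grasp_force: 63.5
```

```bash
python3 st.py
```

```text
8.05 yaw -0.606 F [-0.76 -0.94 -3.14] T [-0.072  0.284  0.054] q [-0.67  0.31  1.67 -0.    1.16 -0.06] 0.36536280669560356 63.45803817119986 pos [ 0.5229 -0.2605  0.1265] z [-0.001  0.001 -1.   ]
```

>>> move_arm(plan=[0, 0, 0.2, 0, 0, 0, 0, 0, 0.5, 0, 0, 0, 0, 0, 0.9, 0, 0, 0, 0, 0, 1.4, 0, 0, 0, 0, 0, 2.0, 0, 0, 0, 0, 0, 2.7, 0, 0, 0, 0, 0, 3.4, 0, 0, 0, 0, 0, 4.0, 0, 0, 0, 0, 0, 4.4, 0, 0, 0, 0, 0, 4.5, 0, 0, 0])

```text
time_s: 9.3
eef_pos: [0.5238, -0.2609, 0.3541]
eef_rot: [0.002, 0.886, 0.464, 0.001]
wrist_force: [-0.1, -0.3, -1.5]
opening: 0.366
grasp_force: 63.5
```

```bash
python3 st.py
python3 - <<'E'
from h import *
s=shot("scene","s4.png",(230,50,370,250),3)
E
```

```text
9.3 yaw -0.606 F [-0.06 -0.27 -1.51] T [ 0.044 -0.009  0.054] q [-0.66  0.13  1.42  0.    1.59 -0.06] 0.36630315955464887 63.54947477940527 pos [ 0.5238 -0.2609  0.3541] z [ 0.004 -0.002 -1.   ]
```

View pics/s4.png

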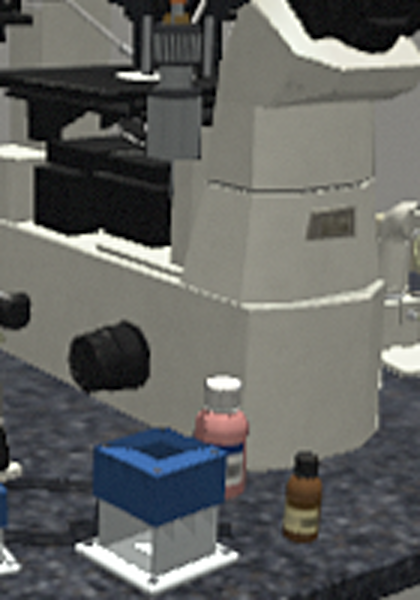

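The holder is out with the hub at crop (178,10), the foot at (175,125), and the stand is empty below. Now I'll tilt 45° with the foot swinging outward, pulling back slightly.

>>> move_arm(plan=[0, 0, 0, -0.02, -0.03, 0, -0.05, 0.03, 0.05, -0.07, -0.096, 0, -0.1, 0.08, 0.1, -0.14, -0.19, 0, -0.2, 0.15, 0.2, -0.21, -0.29, 0, -0.3, 0.2, 0.3, -0.28, -0.385, 0, -0.4, 0.28, 0.4, -0.35, -0.48, 0, -0.5, 0.35, 0.5, -0.41, -0.56, 0, -0.6, 0.4, 0.5, -0.45, -0.618, 0, -0.6, 0.4, 0.5, -0.463, -0.636, 0, -0.6, 0.4, 0.5, -0.463, -0.636, 0])

```text
time_s: 10.6
eef_pos: [0.493, -0.2405, 0.3756]
eef_rot: [0.343, 0.819, 0.429, 0.17]
wrist_force: [1.0, -0.4, -1.4]
opening: 0.368
grasp_force: 63.6
```

>>> move_arm(plan=[0, 0, 0, 0, 0, 0, 0, 0, 0, 0, 0, 0, 0, 0, 0, 0, 0, 0, 0, 0, 0, 0, 0, 0])

```text
time_s: 11.1
eef_pos: [0.4932, -0.2407, 0.3763]
eef_rot: [0.343, 0.818, 0.428, 0.17]
wrist_force: [0.2, 1.0, -0.9]
opening: 0.369
grasp_force: 63.6
```

```bash
python3 st.py
python3 - <<'E'
from h import *
a=ctrl.camera("scene")["pixels"][40:240,220:400,::-1]; b=ctrl.camera("wrist")["pixels"][130:384,130:390,::-1]
o=np.zeros((520,790,3),np.uint8);o[:420,:378]=cv2.resize(a,(378,420),interpolation=cv2.INTER_CUBIC);o[:390,390:]=cv2.resize(b,(400,390),interpolation=cv2.INTER_CUBIC)
cv2.imwrite("pics/f.png",o)
E
```

```text
11.1 yaw -0.596 F [ 0.16  0.96 -0.86] T [0.343 0.474 0.041] q [-0.7  -0.49  2.08  0.07  0.76 -0.13] 0.3687124695609611 63.57275825668822 pos [ 0.4932 -0.2407  0.3763] z [ 0.572 -0.417 -0.706]
```

View pics/f.png

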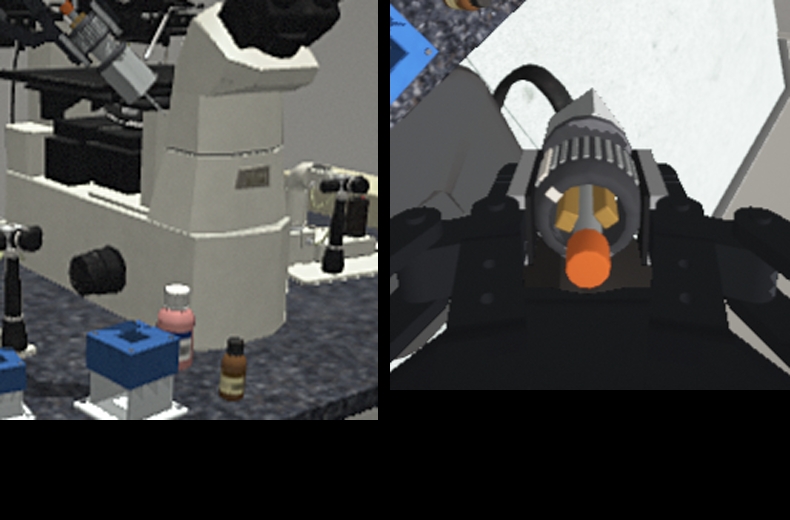

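The holder hangs at about 45°. The needle point shows at (160,105), the jaws close on the shank at (588,205), and the hub is in place at (588,262). The bottles are undisturbed. Handing in.

```bash
python3 -c "
from bench import ctrl
print(ctrl.hand_in())"
```

```text
the job is handed in; nothing more can be done
None
```

I turned the sleeve clockwise to its hard stop, drew the holder and needle straight up out of the stand, and handed the job in at about 11 s of the 38 s allowed, with the holder held still at about 45°, needle point down and well clear above the stand; the hand-in returned no verdict.

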